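# Slide the last rusk pack into the row

## Task

The last wrapped pack of rusks was left askew on the front part of the bakery tray. Push it along the tray with your fingers, never picking it up or tipping it, into the gap between the two packs of the back row, until it sits squarely against the tray's back lip in line with them. Push gently, as rusks crush easily, leave the two row packs where they stand, do not disturb the jar and the brush, and draw your hand clear.

Things in the scene. Friction and masses are not known exactly. Their poses are not given: they have to be found in the camera images.
- tray: dark steel bakery tray, fixed on the bench, 400 mm deep (its x) by 600 wide (its y), floor 3 mm thick, lip 22 mm high (26 with its rim wire), 5 thick, at the back and both sides; front edge open. Origin at the centre of its underside, on the bench; x points to the back lip (away from the robot, turned up to 0.12 rad), y to the left, z up
- back_lip (a point): midpoint of the back lip's inner face, on the tray's floor (195 mm along the tray's x from its origin); same axes as the tray
- pack: the stray pack: six rusk slices shrink-wrapped in clear film, a rigid block 100 mm deep (its x), 135 wide (y), 72 high, about 0.3 kg, loose on the front of the tray, turned up to 0.4 rad from the tray's axes; slides at a few newtons. Origin at the centre of its underside, z up. Fully home: origin 50 mm in front of the lip's inner face, x along the tray's x
- left_pack: the same kind of pack, 100 x 135 x 72 mm, loose, standing square in the back row, about 1 mm off the back lip, on the left (+y) of the gap. Origin and axes as for the stray pack, same direction as the tray's
- right_pack: the same kind of pack on the right (-y) of the gap, 296 to 306 mm from the left one centre to centre along the row, so that the gap is 161 to 171 mm wide for the 135 mm pack. Origin and axes as for the stray pack
- jar: whitish translucent jar with a blue lid, 66 mm across, 88 mm high, loose, on the bench beside the tray, at either side. Origin at the centre of its underside
- brush: wooden bench brush with dark bristles, 265 mm long, 42 mm wide, 45 mm high, loose, lying roughly along x on the bench beside the tray, on the side away from the jar. Origin on the bench under the brush, 120 mm from the bristle end (its +x) and 145 mm from the handle end
Things that resemble listed ones, but are neither listed nor needed, are in the scene too. Leave any black or green look-alike of the pack alone. What is shaped like the left_pack but black or purple is not meant.

How it is judged:
By the outcome, as a careful person would: the job done as asked, in the order asked, and still so for the second after the job is handed in, with the robot touching nothing.
It also fails if it takes over 64 s, if anything falls off the work surface, if the arm or the gripper's body presses on something with over 40 N, if the wrist force passes 120 N, or if a joint passes its speed limit or range.

## Robot

A 7-joint arm with a two-finger parallel gripper is mounted at the origin on the work surface. World frame = base frame: x ahead of the robot, y to its left, z up, the work surface at z = 0. Lengths are in m, angles in rad, forces in N, time in s.
With the tool pointing down it reaches from about 0.4 to 0.85 m from the base axis. Payload 10.4 kg.
Tool frame: the origin (TCP) lies midway between the tips of the shut fingers; the grasp point (between the pads) lies r.grip_point_offset behind it (r.grip_point_offset is the distance from the TCP to the grasp point, in m); z points along the fingers, y is the line along which they close (so a half turn about z gives the same grasp; the last joint's range is limited). The gripper opens to 87 mm and grips with 3 to 60 N. Pads are 19 mm wide; open, the fingers measure 117 mm over their backs; the gripper's body (75 mm by 190 mm) begins 51 mm behind the grasp point.
Start: joints at [1.208, 0.332, -0.065, 1.46, 0.022, 1.35, -0.088], TCP at [0.208, -0.589, 0.223] pointing down, gripper open.
Joint ranges: [-2.6, 2.6], [-0.5, 2.12], [-1.47, 1.34], [0.16, 2.42], [-1.27, 4.41], [0.06, 2.06], [-2.6, 2.6]. Speed limits (rad/s): [2.22, 2.22, 2.79, 2.79, 3.14, 3.14, 3.14].

## Interface

Orientations are given as a unit quaternion [x, y, z, w].
In Python, from bench import r gives the robot as it stands.
- The arm moves only by the tool play_rows, never from a script. Its arguments are lists of equal length, an entry for each row: "claw": the closure, from 0 (fully open) to 1 (shut); "delta_pos": the shift along the tool's x, y, z scaled (see below), a list of three; "delta_rot": the turn, a rotation vector about the tool's x, y, z scaled (see below), a list of three. A call has 1 to 8 rows; each row shifts and turns the commanded pose from where the row before left it, along the tool's axes as they then stand; what a row does not reach is not made up. The controller multiplies each number of a shift by 200 mm and each number of a turn by pi rad. A row lasts 1/10 s, in which the tool goes at most 50 mm and 8.59 degrees, less where a joint would pass 70% of its speed; a pose out of reach is approached as far as the arm can. A call with a number of a shift or a turn outside -1 to 1 is refused whole. A call with a gripper value outside its range is refused whole. The fingers move at their own pace and stop on an object; "squeeze" is the grip in N (left out, the last holds). Time passes only in rows, so rows that do not move let the fingers close. It gives the time, the measured TCP pose, the force, the opening and the grip force at its end, in the units of the state.
- r.read_state(): the state, without advancing time (a new reading comes with each control period).
- r.camera(name): name is "scene" or "top" or "wrist"; returns a dict with "pixels" (384x512x3 uint8, red, green, blue), "camera_matrix" (3x3 intrinsics, pixels), "cam_to_world" (4x4, takes a point from camera to world coordinates); the wrist camera has in their place "hand_eye" (4x4, takes a point from camera to tool coordinates, whose origin is the TCP and whose axes are the flange's). Camera axes: x right, y up, looking along -z (the intrinsics and any distortion apply to the point x, -y, -z); pixel columns grow to the right and rows downward; lengths in m; the calibration is good to about 2 mm. A picture is of the moment at which its call begins: read the wrist's pose just before it. There is no depth.
- r.close_job(): hands the job in; it is judged then, once.
The state is a dict: "time": time; "joint_positions": joint angles; "joint_vel": joint speeds; "joint_torque": joint torques, N m; "ee_pos": TCP position; "eef_rot": TCP orientation; "ft_force": force on the tool from outside, world axes, zero at the start; "torque": the same for the moment, N m; "width": finger opening in m; "grip_force": force on a finger pad.
Only numpy, scipy, OpenCV 4.12 (cv2) and the standard library are available. Lean on these libraries where they do the work, as an engineer would, in place of code of your own. Each camera call takes 0.05 s, during which the arm holds its last target. There are 200 camera calls.

## Working session

There is one attempt and no reset: what is moved stays moved. The work goes in short steps, Python scripts to look and compute and a tool call to move; the robot and the scene stay as the last step left them, time stands still between calls to the robot, and variables do not carry over. Pictures are saved under pics/ and viewed, at most 10 in all, crops included, and the job is handed in when it is done.

Besides the shell and the picture viewer there is one more tool, called by a JSON object that holds its "api" and its "payload", one argument or row to a line. play_rows: Moves the arm, as the interface text tells. Shifts and turns lie within -1 to 1; 1 stands for 200 mm of shift or pi rad of turn. Its arguments: {"type":"object","properties":{"claw":{"type":"array"},"delta_pos":{"type":"array"},"delta_rot":{"type":"array"},"squeeze":{"type":"number"}},"required":["claw","delta_pos","delta_rot"]}

```bash
mkdir -p pics; ls; python3 - <<'E'
from bench import r
import cv2,numpy as np,pickle
s=r.read_state();print({k:np.round(v,3).tolist() for k,v in s.items()},r.grip_point_offset)
d={}
for n in("scene","top"):
    c=r.camera(n);d[n]=c;cv2.imwrite(f"pics/{n}0.png",c["pixels"][...,::-1]);print(n,c["camera_matrix"],np.round(c["cam_to_world"],4),[k for k in c])
pickle.dump(d,open("cams.pkl","wb"))
E
```

```text
pics
{'time': 0.0, 'joint_positions': [1.208, 0.333, -0.065, 1.461, 0.022, 1.35, -0.088], 'joint_vel': [0.001, -0.001, 0.0, -0.001, 0.001, -0.001, 0.001], 'joint_torque': [0.0, -62.326, 0.025, -38.989, -0.061, 0.04, 0.0], 'ee_pos': [0.208, -0.589, 0.222], 'eef_rot': [0.986, 0.169, -0.0, -0.001], 'ft_force': [0.177, 0.089, 0.511], 'torque': [-0.017, -0.029, 0.074], 'grip_force': 0.0, 'width': 0.087} 0.0187
scene [[497.76505592   0.         255.79454191]
 [  0.         497.76505592 197.06150033]
 [  0.           0.           1.        ]] [[-0.3369 -0.812   0.4766  1.3602]
 [ 0.9415 -0.2848  0.1804  0.3427]
 [-0.0108  0.5094  0.8604  1.635 ]
 [ 0.      0.      0.      1.    ]] ['pixels', 'camera_matrix', 'cam_to_world']
top [[353.42899842   0.         252.43935947]
 [  0.         353.42899842 188.03125447]
 [  0.           0.           1.        ]] [[-0.0071  0.9942 -0.1073  0.3053]
 [-0.9999 -0.0082 -0.0092 -0.0195]
 [-0.0101  0.1072  0.9942  1.4802]
 [ 0.      0.      0.      1.    ]] ['pixels', 'camera_matrix', 'cam_to_world']
```

View pics/top0.png

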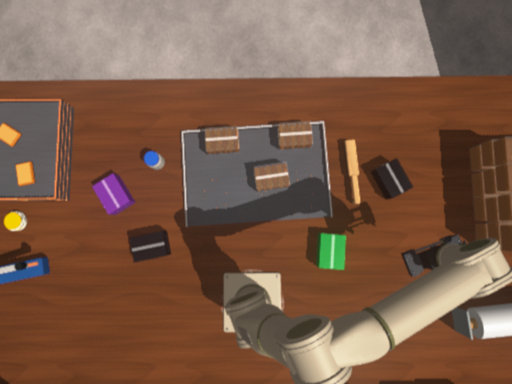

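View pics/scene0.png

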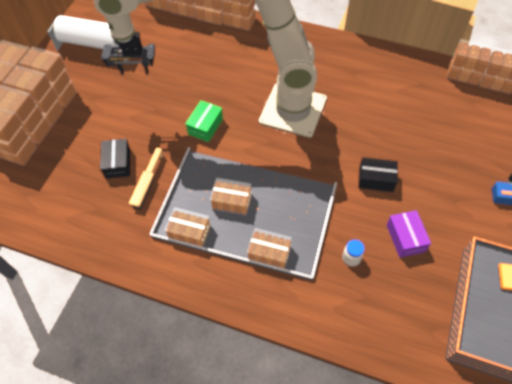

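Top view: the tray is centred near (256,172). Brown wrapped packs are at (221,139) for the left row, (295,134) for the right row and (271,176) for the stray, which is the only brown one on the front part. The black packs (150,245) and (392,178), the purple (112,193) and the green (333,251) are look-alikes. The jar is at (153,159) and the brush at (352,170). I'll confirm the stray pack in an enlarged crop.

```bash
python3 - <<'E'
import cv2,pickle,numpy as np
d=pickle.load(open("cams.pkl","rb"))
a=d["top"]["pixels"][115:235,170:345,::-1];b=d["scene"]["pixels"][145:285,145:345,::-1]
a=cv2.resize(a,(700,480)[:2],interpolation=cv2.INTER_CUBIC)
cv2.imwrite("pics/crop1.png",a)
E
```

```text
(no output)
```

View pics/crop1.png

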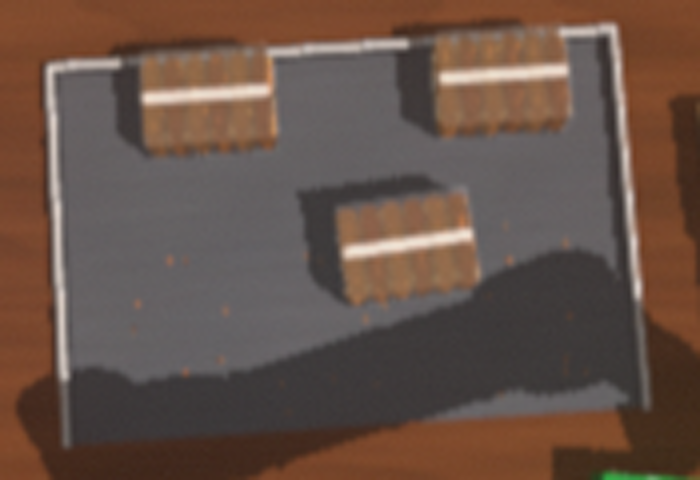

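The crop confirms the brown stray at top-view (271,176), with its white stripe along its width, turned slightly. Next I measure the stripes and rim in both views.

```bash
cat > h.py <<'E'
import cv2,numpy as np,pickle
def ray(c,uv,T=None):
    K=np.array(c["camera_matrix"]);T=np.array(c["cam_to_world"]) if T is None else T
    v=np.linalg.inv(K)@[uv[0],uv[1],1]; v=v*[1,-1,-1]
    return T[:3,3],T[:3,:3]@v/np.linalg.norm(v)
def onz(c,uv,z,T=None):
    o,v=ray(c,uv,T); return o+v*(z-o[2])/v[2]
def tri(rays):
    A=sum(np.eye(3)-np.outer(v,v) for o,v in rays);b=sum((np.eye(3)-np.outer(v,v))@o for o,v in rays)
    return np.linalg.solve(A,b)
def white(img,lo=150,sat=60):
    h=cv2.cvtColor(np.ascontiguousarray(img),cv2.COLOR_RGB2HSV)
    return ((h[...,2]>lo)&(h[...,1]<sat)).astype(np.uint8)
def stripes(img,box,lo=150,sat=70,amin=15):
    x0,y0,x1,y1=box;m=np.zeros(img.shape[:2],np.uint8);m[y0:y1,x0:x1]=white(img,lo,sat)[y0:y1,x0:x1]
    n,l,st,ce=cv2.connectedComponentsWithStats(m);out=[]
    for i in range(1,n):
        if st[i,4]<amin: continue
        p=np.argwhere(l==i)[:,::-1].astype(float);c=p.mean(0);u=np.linalg.svd(p-c,full_matrices=False)[2][0]
        t=(p-c)@u;out.append((st[i,4],c,c+u*(t.min()-.3),c+u*(t.max()+.3)))
    return out
E
python3 - <<'E'
from h import *
d=pickle.load(open("cams.pkl","rb"))
for n,b in(("top",(180,118,335,228)),("scene",(145,145,345,285))):
    print(n)
    for a,c,p,q in stripes(d[n]["pixels"],b):
        P,Q=(onz(d[n],x,.075) for x in(p,q));C=onz(d[n],c,.075)
        print(a,c.round(1),p.round(1),q.round(1),"|z75",C.round(4),"len",np.linalg.norm(P-Q).round(3),"yaw",np.arctan2(-(Q-P)[0],(Q-P)[1]).round(3))
E
```

```text
top
156 [324.3 150. ] [319.3 120. ] [330.9 189. ] |z75 [ 0.609  -0.2979  0.075 ] len 0.286 yaw 1.707
74 [253.9 126.4] [271.3 125.2] [236.7 127.6] |z75 [ 0.7096 -0.0141  0.075 ] len 0.142 yaw 0.06
166 [185.3 162.8] [186.7 129.2] [183.3 209.2] |z75 [0.5618 0.264  0.075 ] len 0.326 yaw 1.542
109 [295.6 133.1] [311.4 132.1] [278.7 134.1] |z75 [ 0.6802 -0.1833  0.075 ] len 0.133 yaw 0.053
104 [221.3 138.1] [236.4 137.1] [204.7 139.2] |z75 [0.6622 0.1185 0.075 ] len 0.129 yaw 0.058
115 [271.7 175.3] [288.3 172.8] [254.8 177.9] |z75 [ 0.5076 -0.0841  0.075 ] len 0.136 yaw 0.145
scene
146 [213.1 158.2] [193.7 154.1] [239.2 163.7] |z75 [ 0.3876 -0.1968  0.075 ] len 0.182 yaw 0.088
22 [151.3 163.6] [155.3 154.8] [148.3 170.5] |z75 [ 0.4886 -0.4092  0.075 ] len 0.075 yaw -1.483
6610 [248.5 221.8] [153.3 207.2] [328.  233.9] |z75 [0.6004 0.0254 0.075 ] len 0.631 yaw 0.167
59 [232.3 182.6] [215.1 179.8] [249.4 185.3] |z75 [ 0.4662 -0.0877  0.075 ] len 0.131 yaw 0.149
18 [343.7 254.8] [343.8 248.7] [343.5 260.3] |z75 [0.6123 0.3746 0.075 ] len 0.043 yaw -1.339
21 [268.3 264.9] [259.8 262.7] [276.3 267. ] |z75 [0.7323 0.145  0.075 ] len 0.058 yaw 0.064
```

```bash
python3 - <<'E'
from h import *
d=pickle.load(open("cams.pkl","rb"))
s=d["scene"]["pixels"]
print("scene stripes")
for lo in(175,190,205):
  for a,c,p,q in stripes(s,(145,145,345,285),lo=lo):
    if a<400: print(lo,a,c.round(1),p.round(1),q.round(1))
a=cv2.resize(s[140:285,140:345,::-1],(800,566),interpolation=cv2.INTER_CUBIC);cv2.imwrite("pics/crop2.png",a)
# base plate / jar lid check
for n in d:
    h=cv2.cvtColor(d[n]["pixels"],cv2.COLOR_RGB2HSV)
    for nm,(lo,hi) in {"lid":((100,150,60),(125,255,255)),"green":((50,120,40),(80,255,255)),"purple":((130,100,40),(155,255,255)),"yellow":((25,150,80),(32,255,255))}.items():
        m=cv2.inRange(h,lo,hi);k,l,st,ce=cv2.connectedComponentsWithStats(m)
        for i in range(1,k):
            if st[i,4]>40: print(n,nm,st[i,4],ce[i].round(1),onz(d[n],ce[i],.075).round(3))
E
```

```text
scene stripes
175 22 [151.3 163.6] [155.3 154.8] [148.3 170.5]
175 193 [227.3 191.6] [209.  190.7] [248.4 192.5]
175 394 [317.7 243.4] [334.4 196.5] [305.5 277.8]
175 19 [177.  202.1] [172.8 201.3] [181.3 202.8]
175 386 [268.3 239.6] [246.9 237.6] [290.9 241.8]
175 164 [228.7 254. ] [207.6 248.5] [249.5 259.4]
190 22 [151.3 163.6] [155.3 154.8] [148.3 170.5]
190 248 [163.2 209.7] [176.2 168.1] [154.7 236.8]
190 183 [228.3 191.4] [210.3 189.8] [248.5 193.1]
190 344 [317.7 243.6] [334.3 196.5] [305.6 277.8]
190 342 [268.9 240.1] [248.6 236.9] [289.8 243.3]
190 139 [228.4 254.1] [207.8 248.6] [248.5 259.3]
205 22 [151.3 163.6] [155.3 154.8] [148.3 170.5]
205 236 [163.2 208.6] [176.3 168.8] [154.  236.3]
205 169 [229.7 191.1] [212.3 188.4] [248.5 194. ]
205 320 [318.1 242.7] [333.9 197.4] [306.  277.5]
205 356 [186. 219.] [165.7 217. ] [207.  221.1]
205 95 [271.6 234.2] [253.5 229.7] [289.4 238.7]
205 191 [268.6 244.1] [249.6 239.2] [288.5 249.2]
205 120 [228.7 254.2] [207.8 248.6] [248.5 259.4]
scene lid 241 [501.6 192.8] [0.183 0.854 0.075]
scene lid 185 [354.9 247.9] [0.574 0.404 0.075]
scene green 842 [204.4 121.4] [ 0.233 -0.298  0.075]
scene purple 1241 [407.9 233.9] [0.461 0.565 0.075]
top lid 151 [150.7 157.7] [0.584 0.405 0.075]
top lid 494 [ 26.4 271.3] [0.136 0.883 0.075]
top green 455 [323.9 250.1] [ 0.21  -0.285  0.075]
top green 377 [339.2 251.6] [ 0.204 -0.344  0.075]
top purple 945 [113.  193.7] [0.439 0.553 0.075]
top yellow 192 [ 12.3 220.7] [0.334 0.952 0.075]
```

View pics/crop2.png

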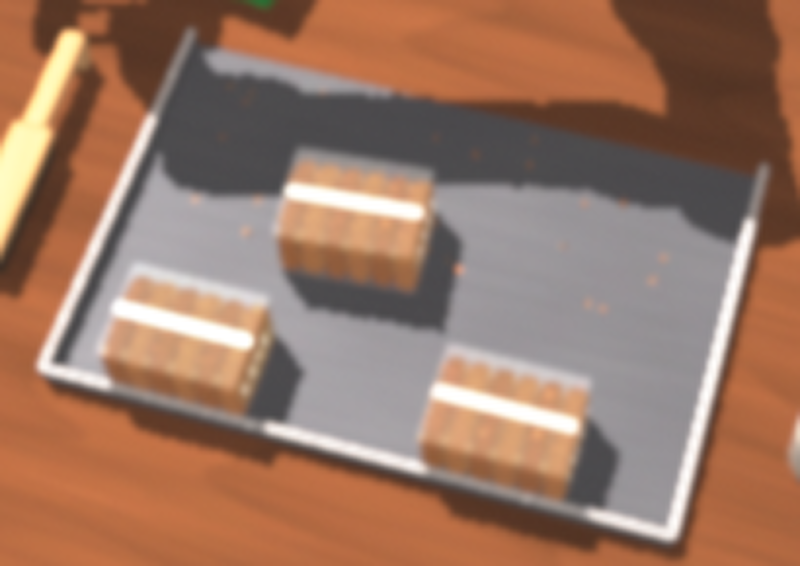

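The scene crop shows the three stripes clearly: stray at about (230.7,191.4), left pack (269,244), right pack (186,223). The earlier scene component was film glare. I'll use a stricter mask now.

```bash
python3 - <<'E'
from h import *
d=pickle.load(open("cams.pkl","rb"));t,s=d["top"],d["scene"]
S={}
for nm,b in {"stray":(208,184,254,199),"left":(246,235,294,254),"right":(164,212,210,231)}.items():
    for lo in(220,235):
        x=stripes(s["pixels"],b,lo=lo,sat=50)
        for a,c,p,q in x: print(nm,lo,a,c.round(1),p.round(1),q.round(1))
    S[nm]=max(x,key=lambda k:k[0])
T={}
for a,c,p,q in stripes(t["pixels"],(200,130,313,182)): 
    T["left" if c[0]<240 else "right" if c[1]<150 else "stray"]=(a,c,p,q)
for nm in S:
    C=tri([ray(t,T[nm][1]),ray(s,S[nm][1])]); 
    y=[]
    for cam,X in((t,T),(s,S)):
        P,Q=onz(cam,X[nm][2],.075),onz(cam,X[nm][3],.075);D=Q-P;D*=np.sign(D[1]);y.append(np.arctan2(-D[0],D[1]).round(3))
    print(nm,C.round(4),"yaw",y, "top",onz(t,T[nm][1],.075).round(4),"scene",onz(s,S[nm][1],.075).round(4))
def fit(cam,box,lo,z,axis):
    m=white(cam["pixels"],lo,50);x0,y0,x1,y1=box;p=np.argwhere(m[y0:y1,x0:x1])[:,::-1]+[x0,y0]
    l=cv2.fitLine(p.astype(np.float32),cv2.DIST_HUBER,0,.01,.01).ravel()
    P=onz(cam,l[2:]-20*l[:2],z);Q=onz(cam,l[2:]+20*l[:2],z);D=Q-P;
    return len(p),P[:2].round(4),Q[:2].round(4),np.arctan(-D[0]/D[1]).round(4) if axis else np.arctan(D[1]/D[0]).round(4)
print("top back",fit(t,(239,122,272,130),150,.026,1));print("top left",fit(t,(181,135,190,205),150,.026,0));print("top right",fit(t,(320,128,333,185),150,.026,0))
print("scene left",fit(s,(306,200,335,270),205,.026,0));print("scene right",fit(s,(152,172,177,230),205,.026,0));print("scene back",fit(s,(207,247,249,261),205,.026,1))
E
```

```text
stray 220 138 [229.9 191.2] [212.7 188.2] [247.4 194.2]
stray 235 136 [230.1 191.2] [212.8 188.2] [247.4 194.2]
left 220 158 [268.6 244.1] [249.9 239.2] [287.6 249. ]
left 235 155 [269.  244.1] [250.6 239.3] [287.6 249.1]
right 220 25 [198.5 215. ] [190.7 213.1] [206.3 217. ]
right 220 169 [185.5 222.4] [168.  217.9] [204.3 227.2]
right 235 163 [186.  222.5] [168.7 218.1] [204.3 227.2]
stray [ 0.5064 -0.0823  0.079 ] yaw [np.float64(0.145), np.float64(0.136)] top [ 0.5076 -0.0841  0.075 ] scene [ 0.5038 -0.0818  0.075 ]
left [0.6608 0.1203 0.0777] yaw [np.float64(0.058), np.float64(0.055)] top [0.6622 0.1185 0.075 ] scene [0.6588 0.122  0.075 ]
right [ 0.6787 -0.1818  0.0792] yaw [np.float64(0.053), np.float64(0.064)] top [ 0.6802 -0.1833  0.075 ] scene [ 0.6767 -0.1822  0.075 ]
top back (66, array([0.7185, 0.0655]), array([ 0.729 , -0.1028]), np.float64(0.0627))
top left (117, array([0.6731, 0.288 ]), array([0.5033, 0.2777]), np.float64(0.0607))
top right (71, array([ 0.733 , -0.3063]), array([ 0.5627, -0.3151]), np.float64(0.0515))
scene left (237, array([0.6151, 0.2865]), array([0.4539, 0.2776]), np.float64(0.055))
scene right (215, array([ 0.6826, -0.2996]), array([ 0.5178, -0.3157]), np.float64(0.0971))
scene back (120, array([ 0.7251, -0.0779]), array([0.7163, 0.0648]), np.float64(0.0619))
```

{"api": "play_rows", "payload": {
  "claw": [0.5,0.5,0.5,0.5,0.5,0.5,0.5,0.5],
  "delta_pos": [
    [0,0,0],
    [0,0,0],
    [0,0,0],
    [0,0,0],
    [0,0,0],
    [0,0,0],
    [0,0,0],
    [0,0,0]
  ],
  "delta_rot": [
    [0,0,-0.0456],
    [0,0,-0.0456],
    [0,0,-0.0456],
    [0,0,-0.0456],
    [0,0,-0.0456],
    [0,0,-0.0456],
    [0,0,-0.0456],
    [0,0,-0.0456]
  ],
  "squeeze": 10
}}

```text
time: 0.9
ee_pos: [0.2082, -0.5891, 0.2221]
eef_rot: [0.734, 0.679, 0.0, -0.0]
ft_force: [-0.7, 0.7, 0.0]
width: 0.0438
grip_force: 0.0
```

{"api": "play_rows", "payload": {
  "claw": [0.5,0.5,0.5,0.5,0.5,0.5,0.5,0.5],
  "delta_pos": [
    [0,0,0],
    [0.13,0.117,0],
    [0.13,0.117,0],
    [0.13,0.117,0],
    [0.13,0.117,0],
    [0.13,0.117,0],
    [0.13,0.117,0],
    [0.13,0.117,0]
  ],
  "delta_rot": [
    [0,0,-0.0459],
    [0,0,0],
    [0,0,0],
    [0,0,0],
    [0,0,0],
    [0,0,0],
    [0,0,0],
    [0,0,0]
  ]
}}

```text
time: 1.7
ee_pos: [0.3616, -0.3966, 0.2223]
eef_rot: [0.686, 0.728, -0.0, -0.0]
ft_force: [1.6, 0.5, -0.9]
width: 0.0432
grip_force: 0.0
```

{"api": "play_rows", "payload": {
  "claw": [0.5,0.5,0.5,0.5,0.5,0.5,0.5,0.5],
  "delta_pos": [
    [0.13,0.117,0],
    [0.13,0.117,0],
    [0.13,0.117,0],
    [0.13,0.117,0],
    [0.13,0.117,0],
    [0.13,0.117,0],
    [0.13,0.117,0],
    [0,0,0]
  ],
  "delta_rot": [
    [0,0,0],
    [0,0,0],
    [0,0,0],
    [0,0,0],
    [0,0,0],
    [0,0,0],
    [0,0,0],
    [0,0,0]
  ]
}}

```text
time: 2.5
ee_pos: [0.5162, -0.2012, 0.2224]
eef_rot: [0.683, 0.73, 0.001, -0.0]
ft_force: [-0.5, 0.4, -0.5]
width: 0.0436
grip_force: 0.0
```

```bash
python3 - <<'E'
from bench import r
from h import *
from scipy.spatial.transform import Rotation as R
s=r.read_state();c=r.camera("wrist");print(s["ee_pos"],s["eef_rot"],np.array(c["hand_eye"]).round(3))
cv2.imwrite("pics/w1.png",c["pixels"][...,::-1])
T=np.eye(4);T[:3,:3]=R.from_quat(s["eef_rot"]).as_matrix();T[:3,3]=s["ee_pos"];T=T@np.array(c["hand_eye"])
pickle.dump((c,T),open("w1.pkl","wb"))
E
```

```text
[ 0.51620436 -0.20121429  0.22236666] [ 6.83228907e-01  7.30203173e-01  1.16445540e-03 -4.79017324e-04] [[-0.     0.962  0.272  0.074]
 [ 1.     0.    -0.     0.002]
 [-0.     0.272 -0.962 -0.161]
 [ 0.     0.     0.     1.   ]]
```

View pics/w1.png

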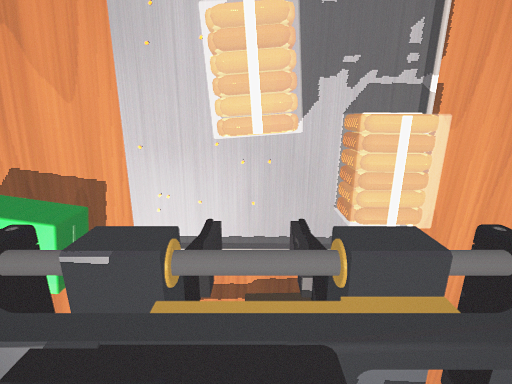

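The wrist view shows the stray's stripe from (248,0) to (257,133), its near end face at row ~135, and the right row pack's stripe ending at (391,226).

```bash
python3 - <<'E'
from h import *
c,T=pickle.load(open("w1.pkl","rb"))
G=np.array([.6703,-.0313]);ux=np.array([.9983,.059]);uy=np.array([-.059,.9983])
for nm,uv in dict(stripe_far=(249,20),stripe_near=(257,133),cornL=(214,137),cornR=(302,130),rp_far=(406,116),rp_near=(391,226)).items():
    p=onz(c,uv,.075,T)[:2];print(nm,p.round(4),"tray",((p-G)@ux).round(4),((p-G)@uy).round(4))
s=.2
for z in (.222,):
    p=np.array([.5162,-.2012]);print("tcp tray",(p-G)@ux,(p-G)@uy)
E
```

```text
stripe_far [ 0.5013 -0.0387] tray -0.1692 0.0025
stripe_near [ 0.5166 -0.1475] tray -0.1603 -0.107
cornL [ 0.4697 -0.155 ] tray -0.2076 -0.1116
cornR [ 0.5655 -0.1411] tray -0.1111 -0.1034
rp_far [ 0.6758 -0.119 ] tray 0.0003 -0.0878
rp_near [ 0.685  -0.2464] tray 0.002 -0.2156
tcp tray -0.16386213000000002 -0.16051927
```

{"api": "play_rows", "payload": {
  "claw": [0.5,0.5,0.5,0.5,0.5,0.5,0.5,0.5],
  "delta_pos": [
    [0,0,0.16],
    [0,0,0.16],
    [0,0,0.16],
    [0,0,0.16],
    [0,0,0.16],
    [0,0,0.1],
    [0,0,0.05],
    [0,0,0]
  ],
  "delta_rot": [
    [0,0,0],
    [0,0,0],
    [0,0,0],
    [0,0,0],
    [0,0,0],
    [0,0,0],
    [0,0,0],
    [0,0,0]
  ]
}}

```text
time: 3.35
ee_pos: [0.5126, -0.207, 0.0315]
eef_rot: [0.686, 0.727, -0.001, -0.001]
ft_force: [0.4, 0.6, 0.4]
width: 0.0434
grip_force: 0.0
```

{"api": "play_rows", "payload": {
  "claw": [0.5,0.5,0.5,0.5,0.5,0.5,0.5,0.5],
  "delta_pos": [
    [0.04,0,0],
    [0.04,0,0],
    [0.03,0,0],
    [0.03,0,0],
    [0.02,0,0],
    [0.02,0,0],
    [0.02,0,0],
    [0.02,0,0]
  ],
  "delta_rot": [
    [0,0,0],
    [0,0,0],
    [0,0,0],
    [0,0,0],
    [0,0,0],
    [0,0,0],
    [0,0,0],
    [0,0,0]
  ]
}}

```text
time: 4.15
ee_pos: [0.5111, -0.1626, 0.0326]
eef_rot: [0.686, 0.728, -0.0, 0.0]
ft_force: [0.1, -1.0, -0.8]
width: 0.0433
grip_force: 0.9
```

{"api": "play_rows", "payload": {
  "claw": [0.5,0.5,0.5,0.5,0.5,0.5,0.5,0.5],
  "delta_pos": [
    [0.014,0,0],
    [0.014,0,0],
    [0.014,0,0],
    [0.014,0,0],
    [0.014,0,0],
    [0.014,0,0],
    [0.014,0,0],
    [0.014,0,0]
  ],
  "delta_rot": [
    [0,0,0],
    [0,0,0],
    [0,0,0],
    [0,0,0],
    [0,0,0],
    [0,0,0],
    [0,0,0],
    [0,0,0]
  ]
}}

```text
time: 4.95
ee_pos: [0.5099, -0.14, 0.0326]
eef_rot: [0.686, 0.728, 0.0, 0.0]
ft_force: [0.3, -1.8, -0.0]
width: 0.0434
grip_force: 0.8
```

{"api": "play_rows", "payload": {
  "claw": [0.5,0.5,0.5,0.5,0.5,0.5,0.5,0.5],
  "delta_pos": [
    [0.014,0,0],
    [0.014,0,0],
    [0.014,0,0],
    [0.014,0,0],
    [0.014,0,0],
    [0.012,0,0],
    [0.006,0,0],
    [0,0,0]
  ],
  "delta_rot": [
    [0,0,0],
    [0,0,0],
    [0,0,0],
    [0,0,0],
    [0,0,0],
    [0,0,0],
    [0,0,0],
    [0,0,0]
  ]
}}

```text
time: 5.75
ee_pos: [0.5088, -0.1222, 0.0325]
eef_rot: [0.686, 0.728, 0.0, -0.0]
ft_force: [-1.0, 0.2, 0.2]
width: 0.0436
grip_force: 0.0
```

```bash
cat >> h.py <<'E'
G=np.array([.6703,-.0313]);ux=np.array([.9983,.059]);uy=np.array([-.059,.9983])
def tray(p): p=np.asarray(p)[:2]-G; return np.array([p@ux,p@uy])
def packs(r,cam,box,lo,z=.077,sat=70,amin=40):
    c=r.camera(cam)
    for a,m,p,q in stripes(c["pixels"],box,lo=lo,sat=sat,amin=amin):
        P,Q=(onz(c,x,z) for x in(p,q));D=(Q-P)*np.sign((Q-P)[1]);L=np.linalg.norm(D)
        if .1<L<.16: print(cam,m.round(1),"tray",tray(onz(c,m,z)).round(4),"len",L.round(3),"relyaw",(np.arctan2(-D[0],D[1])-.059).round(3))
    return c
E
python3 - <<'E'
from bench import r
from h import *
s=r.read_state();print(s["time"],tray(s["ee_pos"]),s["ft_force"])
c=packs(r,"top",(200,129,313,200),150)
cv2.imwrite("pics/t2.png",cv2.resize(c["pixels"][105:255,150:350,::-1],(800,600),interpolation=cv2.INTER_CUBIC))
packs(r,"scene",(160,184,294,254),225,sat=50)
E
```

```text
5.75 [-0.16656564 -0.08126171] [-0.97048595  0.23269819  0.19730839]
top [295.8 133.1] tray [ 0.0003 -0.1531] len 0.129 relyaw -0.004
top [221.7 138.1] tray [0.0003 0.1486] len 0.133 relyaw 0.002
top [259.2 174.9] tray [-0.1605  0.0068] len 0.111 relyaw 0.001
scene [165.8 198. ] tray [-0.0761 -0.2565] len 0.13 relyaw -1.57
scene [242.  195.4] tray [-0.1628  0.0073] len 0.118 relyaw 0.001
scene [185.8 222.4] tray [-0.0018 -0.1514] len 0.135 relyaw -0.001
scene [269.  244.1] tray [-0.0015  0.154 ] len 0.132 relyaw -0.004
```

View pics/t2.png

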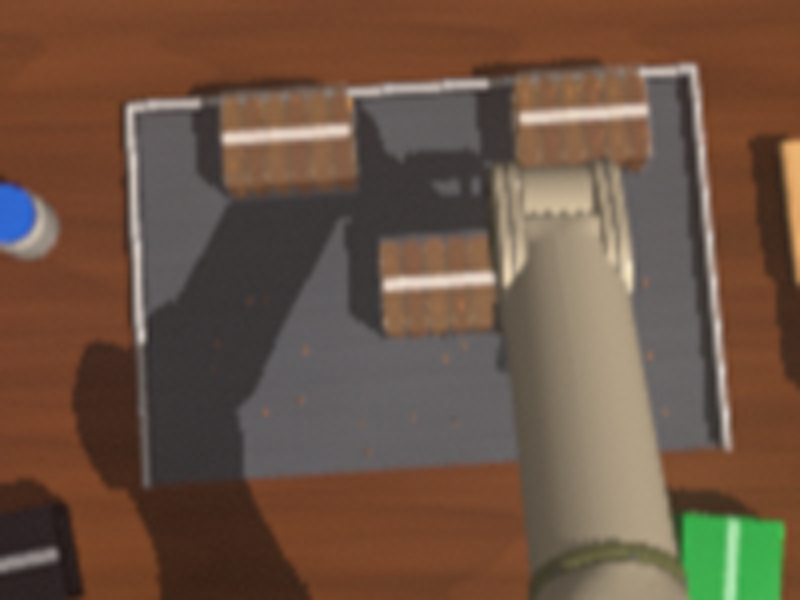

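{"api": "play_rows", "payload": {
  "claw": [0.5,0.5,0.5,0.5,0.3,0,0,0],
  "delta_pos": [
    [-0.06,0,0],
    [-0.1,0,0],
    [0,0,-0.1],
    [0,0,-0.2],
    [0,0,-0.2],
    [0,0,-0.2],
    [0,0,-0.1],
    [0,0,0]
  ],
  "delta_rot": [
    [0,0,0],
    [0,0,0],
    [0,0,0],
    [0,0,0],
    [0,0,0],
    [0,0,0],
    [0,0,0.045],
    [0,0,0.045]
  ]
}}

```text
time: 6.65
ee_pos: [0.5123, -0.156, 0.1962]
eef_rot: [0.784, 0.621, 0.001, 0.002]
ft_force: [-0.5, 0.1, -0.4]
width: 0.0677
grip_force: 0.0
```

{"api": "play_rows", "payload": {
  "claw": [0,0,0,0,0,0,0,0],
  "delta_pos": [
    [0,0,0],
    [0,0,0],
    [0,0,0],
    [0,0,0],
    [0,0,0],
    [0,0,0],
    [0,0,0],
    [0,0,0]
  ],
  "delta_rot": [
    [0,0,0.045],
    [0,0,0.045],
    [0,0,0.045],
    [0,0,0.045],
    [0,0,0.045],
    [0,0,0.045],
    [0,0,0.045],
    [0,0,0.045]
  ]
}}

```text
time: 7.45
ee_pos: [0.5106, -0.1555, 0.1925]
eef_rot: [0.994, 0.105, -0.0, 0.0]
ft_force: [0.0, -0.2, -0.0]
width: 0.087
grip_force: 0.0
```

{"api": "play_rows", "payload": {
  "claw": [0,0],
  "delta_pos": [
    [0,0,0],
    [0,0,0]
  ],
  "delta_rot": [
    [0,0,0.045],
    [0,0,0.005]
  ]
}}

```text
time: 7.65
ee_pos: [0.5106, -0.1555, 0.1925]
eef_rot: [1.0, 0.028, -0.0, 0.0]
ft_force: [0.5, 0.5, 0.2]
width: 0.0872
grip_force: 0.0
```

```bash
python3 - <<'E'
from bench import r
from h import *
s=r.read_state();q=s["eef_rot"];psi=2*np.arctan2(q[1],q[0]);t=tray(s["ee_pos"]);print(s["time"],t,s["ee_pos"],"psi-tray",psi-.059,q,s["joint_positions"])
rel=psi-.059;d=np.array([-.24,-.002])-t
print("tool dx,dy scaled",(d[0]*np.cos(rel)+d[1]*np.sin(rel))/.2,(d[0]*np.sin(rel)-d[1]*np.cos(rel))/.2)
packs(r,"top",(200,129,313,200),150)
packs(r,"scene",(160,184,294,254),225,sat=50)
E
```

```text
7.65 [-0.16672807 -0.11453192] [ 0.51062615 -0.15546375  0.19254809] psi-tray -0.0031631985444242963 [ 9.99610303e-01  2.79147740e-02 -2.23068435e-05  7.87231683e-05] [ 0.61215365  0.1824616  -0.44752131  1.72469418  0.08292217  1.25309987
 -1.36978899]
tool dx,dy scaled -0.36813762824880497 -0.5614979115732638
top [221.7 138.1] tray [1.000e-04 1.484e-01] len 0.133 relyaw -0.002
scene [165.6 198.4] tray [-0.0742 -0.2566] len 0.128 relyaw -1.567
scene [239.7 194.8] tray [-0.1628 -0.0017] len 0.134 relyaw 0.0
scene [185.9 222.5] tray [-0.0016 -0.1508] len 0.135 relyaw 0.003
scene [268.9 244.1] tray [-0.0016  0.1537] len 0.132 relyaw -0.002
```

{"api": "play_rows", "payload": {
  "claw": [0,0,0,0,0,0,0,0],
  "delta_pos": [
    [-0.0614,-0.0936,0],
    [-0.0614,-0.0936,0],
    [-0.0614,-0.0936,0],
    [-0.0614,-0.0936,0],
    [-0.0614,-0.0936,0],
    [-0.0614,-0.0936,0],
    [0,0,0],
    [0,0,0]
  ],
  "delta_rot": [
    [0,0,0],
    [0,0,0],
    [0,0,0],
    [0,0,0],
    [0,0,0],
    [0,0,0],
    [0,0,0],
    [0,0,0]
  ]
}}

```text
time: 8.55
ee_pos: [0.4307, -0.0472, 0.1928]
eef_rot: [1.0, 0.031, 0.0, 0.0]
ft_force: [0.4, -0.4, -0.5]
width: 0.0869
grip_force: 0.0
```

```bash
python3 - <<'E'
from bench import r
from h import *
s=r.read_state();q=s["eef_rot"];print(tray(s["ee_pos"]),s["ee_pos"],2*np.arctan2(q[1],q[0])-.059,q)
packs(r,"scene",(160,184,294,254),225,sat=50)
c=r.camera("wrist");cv2.imwrite("pics/w2.png",c["pixels"][...,::-1])
E
```

```text
[-0.24014362 -0.00176895] [ 0.43068909 -0.04723308  0.192812  ] 0.0030047853782547776 [9.99519309e-01 3.09974218e-02 3.52254768e-04 4.31280369e-04]
scene [165.6 198.4] tray [-0.0742 -0.2566] len 0.128 relyaw -1.567
scene [239.7 194.8] tray [-0.1629 -0.0019] len 0.134 relyaw -0.001
scene [185.9 222.5] tray [-0.0016 -0.1508] len 0.135 relyaw 0.003
scene [268.9 244.1] tray [-0.0016  0.1537] len 0.132 relyaw -0.002
```

View pics/w2.png

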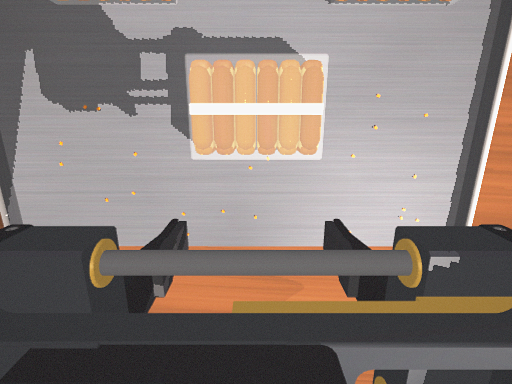

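The wrist view shows the pack square to the hand, with its centre at column 257 and the fingers at 180 and 332. Now I descend and push.

{"api": "play_rows", "payload": {
  "claw": [0,0,0,0,0,0,0,0],
  "delta_pos": [
    [0,0,0.15],
    [0,0,0.18],
    [0,0,0.18],
    [0,0,0.15],
    [0,0,0.1],
    [0,0,0.04],
    [0,0,0],
    [0.02,0,0]
  ],
  "delta_rot": [
    [0,0,0],
    [0,0,0],
    [0,0,0],
    [0,0,0],
    [0,0,0],
    [0,0,0],
    [0,0,0],
    [0,0,0]
  ]
}}

```text
time: 9.45
ee_pos: [0.4351, -0.0469, 0.0333]
eef_rot: [1.0, 0.03, 0.0, 0.0]
ft_force: [-0.4, -0.8, 0.5]
width: 0.0866
grip_force: 0.0
```

{"api": "play_rows", "payload": {
  "claw": [0,0,0,0,0,0,0,0],
  "delta_pos": [
    [0.02,0,0],
    [0.02,0,0],
    [0.012,0,0],
    [0.012,0,0],
    [0.012,0,0],
    [0.012,-0.0005,0],
    [0.012,-0.0005,0],
    [0.012,-0.0005,0]
  ],
  "delta_rot": [
    [0,0,0],
    [0,0,0],
    [0,0,0],
    [0,0,0],
    [0,0,0],
    [0,0,0],
    [0,0,0],
    [0,0,0]
  ]
}}

```text
time: 10.25
ee_pos: [0.4569, -0.045, 0.0324]
eef_rot: [1.0, 0.03, -0.0, 0.0]
ft_force: [-2.3, 0.3, -0.0]
width: 0.0867
grip_force: 0.8
```

{"api": "play_rows", "payload": {
  "claw": [0,0,0,0,0,0,0,0],
  "delta_pos": [
    [0.015,-0.0005,0],
    [0.015,-0.0005,0],
    [0.015,-0.0005,0],
    [0.015,-0.0005,0],
    [0.015,-0.0005,0],
    [0.015,-0.0005,0],
    [0.015,-0.0005,0],
    [0.015,-0.0005,0]
  ],
  "delta_rot": [
    [0,0,0],
    [0,0,0],
    [0,0,0],
    [0,0,0],
    [0,0,0],
    [0,0,0],
    [0,0,0],
    [0,0,0]
  ]
}}

```text
time: 11.05
ee_pos: [0.481, -0.0428, 0.0325]
eef_rot: [1.0, 0.03, -0.0, 0.0]
ft_force: [-2.6, -0.3, -1.3]
width: 0.087
grip_force: 0.6
```

```bash
python3 - <<'E'
from bench import r
from h import *
s=r.read_state();q=s["eef_rot"];print(s["time"],tray(s["ee_pos"]),s["ee_pos"],2*np.arctan2(q[1],q[0])-.059,q,s["ft_force"])
packs(r,"scene",(160,184,294,254),225,sat=50)
E
```

```text
11.05 [-0.18966521 -0.00028622] [ 0.48098999 -0.04277502  0.03251443] 0.0001819501627684933 [ 9.99562219e-01  2.95866568e-02 -1.62188730e-05  2.86642212e-05] [-2.64775108 -0.26073963 -1.25593837]
scene [165.8 198. ] tray [-0.0761 -0.2565] len 0.13 relyaw -1.57
scene [237.5 202.4] tray [-1.302e-01 -1.000e-04] len 0.135 relyaw -0.004
scene [185.8 222.4] tray [-0.0018 -0.1515] len 0.135 relyaw -0.001
scene [268.6 244.1] tray [-0.0015  0.1527] len 0.135 relyaw -0.002
```

{"api": "play_rows", "payload": {
  "claw": [0,0,0,0,0,0,0,0],
  "delta_pos": [
    [0.018,0,0],
    [0.02,0,0],
    [0.02,0,0],
    [0.02,0,0],
    [0.02,0,0],
    [0.02,0,0],
    [0.02,0,0],
    [0.02,0,0]
  ],
  "delta_rot": [
    [0,0,0],
    [0,0,0],
    [0,0,0],
    [0,0,0],
    [0,0,0],
    [0,0,0],
    [0,0,0],
    [0,0,0]
  ]
}}

```text
time: 11.9
ee_pos: [0.5126, -0.0409, 0.0326]
eef_rot: [1.0, 0.03, -0.0, 0.0]
ft_force: [-3.1, 0.2, 2.1]
width: 0.0871
grip_force: 1.4
```

{"api": "play_rows", "payload": {
  "claw": [0,0,0,0,0,0,0,0],
  "delta_pos": [
    [0.02,0,0],
    [0.02,0,0],
    [0.02,0,0],
    [0.02,0,0],
    [0.02,0,0],
    [0.02,0,0],
    [0.02,0,0],
    [0.02,0,0]
  ],
  "delta_rot": [
    [0,0,0],
    [0,0,0],
    [0,0,0],
    [0,0,0],
    [0,0,0],
    [0,0,0],
    [0,0,0],
    [0,0,0]
  ]
}}

```text
time: 12.7
ee_pos: [0.5446, -0.039, 0.0325]
eef_rot: [1.0, 0.03, 0.0, 0.0]
ft_force: [-3.9, 0.1, 2.3]
width: 0.0872
grip_force: 1.6
```

{"api": "play_rows", "payload": {
  "claw": [0,0,0,0,0,0,0,0],
  "delta_pos": [
    [0.02,0,0],
    [0.02,0,0],
    [0.02,0,0],
    [0.02,0,0],
    [0.02,0,0],
    [0.02,0,0],
    [0.012,0,0],
    [0.01,0,0]
  ],
  "delta_rot": [
    [0,0,0],
    [0,0,0],
    [0,0,0],
    [0,0,0],
    [0,0,0],
    [0,0,0],
    [0,0,0],
    [0,0,0]
  ]
}}

```text
time: 13.5
ee_pos: [0.5728, -0.0373, 0.0325]
eef_rot: [1.0, 0.03, -0.0, -0.0]
ft_force: [-2.3, -0.2, 2.4]
width: 0.0868
grip_force: 1.6
```

```bash
python3 - <<'E'
from bench import r
from h import *
s=r.read_state();q=s["eef_rot"];print(s["time"],tray(s["ee_pos"]),s["ee_pos"],2*np.arctan2(q[1],q[0])-.059,q,s["ft_force"])
packs(r,"scene",(160,184,294,254),225,sat=50)
E
```

```text
13.5 [-0.09767399 -0.00020806] [ 0.57281251 -0.03726997  0.03251237] 0.0002852800174898487 [ 9.99560689e-01  2.96382991e-02 -1.39380110e-05 -6.74065225e-06] [-2.28136027 -0.23663374  2.37701827]
scene [165.8 198. ] tray [-0.0761 -0.2565] len 0.13 relyaw -1.57
scene [185.8 222.4] tray [-0.0018 -0.1515] len 0.135 relyaw -0.001
scene [229.2 224. ] tray [-0.0382 -0.0019] len 0.133 relyaw -0.001
scene [269.  244.1] tray [-0.0015  0.154 ] len 0.132 relyaw -0.004
```

{"api": "play_rows", "payload": {
  "claw": [0,0,0,0,0,0,0,0],
  "delta_pos": [
    [0.015,0,0],
    [0.015,0,0],
    [0.015,0,0],
    [0.015,0,0],
    [0.015,0,0],
    [0.015,0,0],
    [0.015,0,0],
    [0.012,0,0]
  ],
  "delta_rot": [
    [0,0,0],
    [0,0,0],
    [0,0,0],
    [0,0,0],
    [0,0,0],
    [0,0,0],
    [0,0,0],
    [0,0,0]
  ]
}}

```text
time: 14.35
ee_pos: [0.5963, -0.0359, 0.0325]
eef_rot: [1.0, 0.03, 0.0, 0.0]
ft_force: [-1.6, 0.1, -1.4]
width: 0.0872
grip_force: 0.6
```

{"api": "play_rows", "payload": {
  "claw": [0,0,0,0,0,0,0,0],
  "delta_pos": [
    [0.008,0,0],
    [0.006,0,0],
    [0.006,0,0],
    [0.006,0,0],
    [0.005,0,0],
    [0.004,0,0],
    [0.004,0,0],
    [0.004,0,0]
  ],
  "delta_rot": [
    [0,0,0],
    [0,0,0],
    [0,0,0],
    [0,0,0],
    [0,0,0],
    [0,0,0],
    [0,0,0],
    [0,0,0]
  ]
}}

```text
time: 15.15
ee_pos: [0.6046, -0.0355, 0.0325]
eef_rot: [1.0, 0.03, 0.0, 0.0]
ft_force: [-1.6, -0.3, -0.7]
width: 0.0873
grip_force: 0.6
```

{"api": "play_rows", "payload": {
  "claw": [0,0,0,0],
  "delta_pos": [
    [0.004,0,0],
    [0.003,0,0],
    [0.003,0,0],
    [0,0,0]
  ],
  "delta_rot": [
    [0,0,0],
    [0,0,0],
    [0,0,0],
    [0,0,0]
  ]
}}

```text
time: 15.55
ee_pos: [0.6067, -0.0353, 0.0326]
eef_rot: [1.0, 0.03, 0.0, 0.0]
ft_force: [-0.7, 0.2, -0.6]
width: 0.087
grip_force: 0.4
```

```bash
python3 - <<'E'
from bench import r
from h import *
s=r.read_state();print(s["time"],tray(s["ee_pos"]),s["ft_force"])
packs(r,"scene",(160,184,294,254),225,sat=50)
E
```

```text
15.55 [-0.06375393 -0.00024998] [-0.70230724  0.18843455 -0.55171158]
scene [165.8 198. ] tray [-0.0761 -0.2565] len 0.13 relyaw -1.57
scene [185.8 222.4] tray [-0.0017 -0.1515] len 0.135 relyaw -0.001
scene [226.7 232.4] tray [-0.0043  0.0001] len 0.134 relyaw 0.002
scene [269.  244.1] tray [-0.0015  0.154 ] len 0.132 relyaw -0.004
```

{"api": "play_rows", "payload": {
  "claw": [0,0,0,0,0],
  "delta_pos": [
    [0.003,0,0],
    [0.003,0,0],
    [0.003,0,0],
    [0.003,0,0],
    [0.002,0,0]
  ],
  "delta_rot": [
    [0,0,0],
    [0,0,0],
    [0,0,0],
    [0,0,0],
    [0,0,0]
  ]
}}

```text
time: 16.1
ee_pos: [0.6094, -0.0351, 0.0326]
eef_rot: [1.0, 0.03, 0.0, 0.0]
ft_force: [-2.2, -0.3, 1.6]
width: 0.0869
grip_force: 1.0
```

{"api": "play_rows", "payload": {
  "claw": [0,0],
  "delta_pos": [
    [0.002,0,0],
    [0.002,0,0]
  ],
  "delta_rot": [
    [0,0,0],
    [0,0,0]
  ]
}}

```text
time: 16.3
ee_pos: [0.6102, -0.0351, 0.0326]
eef_rot: [1.0, 0.03, -0.0, 0.0]
ft_force: [-2.6, -0.4, 2.3]
width: 0.087
grip_force: 1.1
```

Still only sliding friction, so I continue in tiny steps until the lip pushes back.

{"api": "play_rows", "payload": {
  "claw": [0,0],
  "delta_pos": [
    [0.002,0,0],
    [0.002,0,0]
  ],
  "delta_rot": [
    [0,0,0],
    [0,0,0]
  ]
}}

```text
time: 16.5
ee_pos: [0.6103, -0.0351, 0.0326]
eef_rot: [1.0, 0.03, -0.001, 0.0]
ft_force: [-8.4, -0.9, 6.5]
width: 0.0871
grip_force: 4.2
```

```bash
python3 - <<'E'
from bench import r
from h import *
s=r.read_state();print(s["time"],tray(s["ee_pos"]),s["ft_force"])
packs(r,"scene",(160,184,294,254),225,sat=50)
E
```

```text
16.5 [-0.06015567 -0.00029065] [-8.41424481 -0.86989647  6.51273446]
scene [165.8 198.1] tray [-0.0757 -0.2566] len 0.13 relyaw -1.569
scene [185.8 222.4] tray [-0.0017 -0.1515] len 0.135 relyaw -0.001
scene [226.3 233.3] tray [-0.0005 -0.0003] len 0.132 relyaw -0.001
scene [269.  244.1] tray [-0.0015  0.154 ] len 0.132 relyaw -0.004
```

The lip has been reached (8.4 N), and the pack sits about 1 mm deeper than the row packs, as expected. Now I retreat.

{"api": "play_rows", "payload": {
  "claw": [0,0,0,0,0,0,0,0],
  "delta_pos": [
    [-0.01,0,0],
    [-0.04,0,0],
    [-0.1,0,0],
    [-0.15,0,0],
    [-0.2,0,0],
    [-0.15,0,-0.1],
    [0,0,-0.2],
    [0,0,-0.2]
  ],
  "delta_rot": [
    [0,0,0],
    [0,0,0],
    [0,0,0],
    [0,0,0],
    [0,0,0],
    [0,0,0],
    [0,0,0],
    [0,0,0]
  ]
}}

```text
time: 17.35
ee_pos: [0.4796, -0.043, 0.1334]
eef_rot: [1.0, 0.029, -0.0, 0.0]
ft_force: [0.7, -1.1, 0.1]
width: 0.0872
grip_force: 0.0
```

{"api": "play_rows", "payload": {
  "claw": [0,0,0,0,0,0],
  "delta_pos": [
    [0,0,-0.2],
    [0,0,-0.2],
    [0,0,-0.1],
    [0,0,0],
    [0,0,0],
    [0,0,0]
  ],
  "delta_rot": [
    [0,0,0],
    [0,0,0],
    [0,0,0],
    [0,0,0],
    [0,0,0],
    [0,0,0]
  ]
}}

```text
time: 17.95
ee_pos: [0.4804, -0.0428, 0.2312]
eef_rot: [1.0, 0.03, -0.001, -0.0]
ft_force: [-0.2, 0.0, -0.1]
width: 0.0873
grip_force: 0.0
```

```bash
python3 - <<'E'
from bench import r
from h import *
s=r.read_state();print(s["time"],s["ee_pos"],s["ft_force"])
c=packs(r,"scene",(160,184,294,254),225,sat=50)
packs(r,"top",(200,129,313,200),150)
cv2.imwrite("pics/s3.png",cv2.resize(c["pixels"][130:290,130:380,::-1],(800,512),interpolation=cv2.INTER_CUBIC))
E
```

```text
17.95 [ 0.48042965 -0.04277383  0.23122789] [-0.22558418  0.03141076 -0.05324808]
scene [165.6 198.4] tray [-0.0742 -0.2566] len 0.128 relyaw -1.567
scene [186.  222.5] tray [-0.0017 -0.1506] len 0.135 relyaw 0.001
scene [226.4 233.3] tray [-0.0005  0.0003] len 0.132 relyaw 0.0
scene [268.9 244.1] tray [-0.0016  0.1537] len 0.132 relyaw -0.002
top [295.7 133.1] tray [ 0.0003 -0.1524] len 0.129 relyaw -0.002
top [258.5 135.3] tray [ 0.0013 -0.0015] len 0.129 relyaw 0.002
top [221.1 138.1] tray [0.0003 0.1507] len 0.129 relyaw -0.0
```

View pics/s3.png

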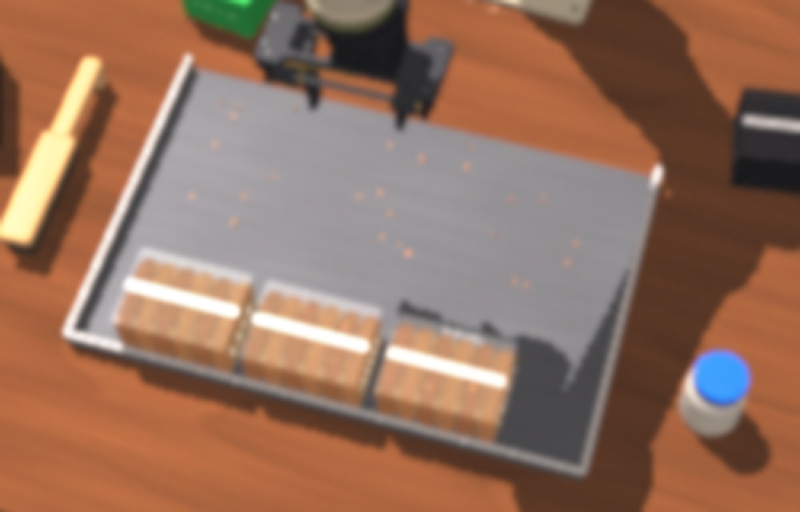

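The three packs stand in line along the back lip (stripes at crop pixels (180,298), (310,333) and (447,367)). The jar and brush are undisturbed and the hand is clear. Handing in.

```bash
python3 -c "
from bench import r
print(r.close_job())"
```

```text
the job is handed in; nothing more can be done
None
```

The stray pack now sits squarely against the back lip, centred in the gap and in line with the two row packs. The row packs, jar and brush did not move, the hand is clear, and the job was handed in after about 18 s of robot time.

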